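Press a sprung plate home under its catches

ROBOT

A 7-joint arm with a two-finger parallel gripper is mounted at the origin on the work surface. World frame = base frame: x ahead of the robot, y to its left, z up, the work surface at z = 0. Lengths are in mm, angles in rad, forces in N, time in s.
With the tool pointing down it reaches from about 425 to 1025 mm from the base axis. Payload 9.4 kg.
Tool frame: the origin (TCP) lies at the very end of the fingers, on their centre line; the grasp point (between the pads) lies 19 mm behind it; z points along the fingers, y is the direction in which the jaws open and shut (so a half turn about z gives the same grasp; the last joint's range is limited). The gripper opens to 93 mm and grips with 3 to 60 N. Pads are 15 mm wide; open, the fingers measure 128 mm over their backs; the gripper's body (75 mm by 188 mm) begins 65 mm behind the grasp point.
Start: joints at [-1.287, 0.599, -0.003, 1.599, 0.002, 0.943, -0.08], TCP at [255.946, 678.318, 218.618] pointing down, gripper open.
Joint ranges: [-2.57, 2.57], [-0.35, 1.97], [-1.29, 1.29], [0.11, 2.56], [-1.05, 4.19], [0.11, 1.86], [-2.63, 2.63]. Speed limits (rad/s): [2.22, 2.22, 3.01, 3.01, 3.14, 3.14, 3.14].

INTERFACE

Orientations are given as a rotation vector (axis times angle).
In Python, from cell import manip gives the robot as it stands. The module is installed in compiled form; this text tells all that it offers.
- The arm moves only by the tool arm_command, never from a script. Its arguments are lists of equal length, an entry for each row: "delta_pos": the shift along the tool's x, y, z in m, a list of three; "dr": the turn, a rotation vector about the tool's x, y, z in rad, a list of three; "claw": the closure, from 0 (fully open) to 1 (shut). A call has 1 to 20 rows; each row shifts and turns the commanded pose from where the row before left it, along the tool's axes as they then stand; what a row does not reach is not made up. A row lasts 1/12 s, in which the tool goes at most 41.7 mm and 7.16 degrees, less where a joint would pass 70% of its speed; a pose out of reach is approached as far as the arm can. A call is refused whole if a number of a shift passes 0.0417 or a number of a turn 0.125, either way. A call with a gripper value outside its range is refused whole. The fingers move at their own pace and stop on an object; "grip_force" is the grip in N (left out, the last holds). Time passes only in rows, so rows that do not move let the fingers close. It gives the time, the measured TCP pose, the force and the opening at its end, in the units of the state.
- manip.sense(): the state, without advancing time (a new reading comes with each control period).
- manip.snapshot(name): name is "scene" or "top" or "wrist"; returns the picture (384x512x3 uint8, blue, green, red); there is no depth.
- manip.get_calibration(name): a dict with "K" (3x3 intrinsics, pixels), "extrinsics" (4x4, takes a point from world to camera coordinates). Camera axes: x right, y down, z forward; pixel columns grow to the right and rows downward; lengths in mm; the calibration is good to about 2 mm. The wrist camera is an equidistant fisheye: a pixel r from the principal point sees the ray r / f radians off the axis. A picture is of the moment at which its call begins: read the wrist's pose just before it. get_calibration takes no time and is no camera call; for the wrist camera it gives the pose at the moment of the call.
- manip.close_job(): hands the job in, once; it reports no verdict.
The state is a dict: "t": time; "joint_positions": joint angles; "qd": joint speeds; "joint_efforts": joint torques, N m; "tcp_pos": TCP position; "orientation": TCP orientation; "force": force on the tool from outside, world axes, zero at the start; "wrist_torque": the same for the moment, N m; "width": opening from 0.0 (shut) to 1.0 (fully open).
Only numpy, scipy, OpenCV 4.12 (cv2) and the standard library are available. Lean on these libraries where they do the work, as an engineer would, in place of code of your own. Each camera call takes 0.05 s, during which the arm holds its last target. There are 200 camera calls.

TASK

Take the press tool from its rest and, with its flat foot square on the middle of the sprung steel plate, press the plate down level, past the point where the two spring catches snap in over its edge, until it bottoms on the stop hidden under it; seat it there for half a second with about 25 N, never as much as 40 N. Work the plate only with the tool (fingers and tool stay off the catches), then stand the tool upright back in its rest, leaving the plate latched and level and the other things on the bench where they are.

Things in the scene. Friction and masses are not known exactly. Their poses are not given: they have to be found in the camera images.
- unit: the spring unit, fixed to the bench: yellow square base 150 x 150 x 16 mm with a dark round boss (outside diameter 94 mm, bore 72 mm, rim 52 mm above the bench) in the middle and a dark steel strip (top 26 mm high) along its -x and +x edges. Origin: middle of the underside. Its z axis is up; the two catches lie on its -y and +y sides, on guide posts that reach 65 mm high and 71 mm out from the middle
- plate_top (a point): centre of the top face of the sprung plate, a plain steel disc of 70 mm diameter, 12 mm thick, on the axis of the unit's bore. Untouched its top stands 62 mm above the bench, 10 mm proud of the boss rim, and may sit cocked up to 4.5 degrees any way; it tips freely and stays as tipped, so a flat foot pressed squarely levels it. z is the normal of its face
- plate (a joint): how far the sprung plate is pressed down (m), 0 up. Pressing needs about 5 N at the top and 10 N further down, tool weight (3 to 4.5 N) included. A level plate (within 3 degrees) latches at 0.008. It bottoms on a hard stop between 0.010 and 0.018 that differs each time and can only be felt: there the force climbs steeply, so arrive slowly. Let go, it rises to 0.008 against the catches and stays
- catch_l (a joint): how far the +y catch is pushed outward (m). It is a flat sprung steel bar 24 mm wide and 6 mm thick, underside 54 mm above the bench. About 0.004 while its end leans on the side of the plate, 0 when it has snapped in and covers 4 mm of the plate's edge (its end then 31 mm from the unit's axis)
- catch_r (a joint): the same for the -y catch
- presser_mid (a point): the press tool, standing in the rest: a flat round steel foot (48 mm diameter, 16 mm high) with a square wooden handle 26 x 26 mm above it, 78 mm tall in all, about 0.35 kg. This point is on its axis, in the handle, 45 mm above the flat underside of the foot. z runs up the handle, x and y are square to the handle's faces (the tool looks the same every quarter turn)
- presser_foot (a point): centre of the flat underside of the press tool's foot (same axes)
- rest: the tool's rest, fixed: a round aluminium dish, outside diameter 84 mm, 14 mm high, inside diameter 68 mm, its inner floor 6 mm above the bench. Origin: middle of the underside
- nut: bystander: big steel hexagon nut, 54 mm across flats, 22 mm high; origin under its middle
- bolt: bystander: bolt standing on its head, 24 mm wide, 51 mm high; origin under its middle
- calliper: bystander: steel sliding calliper lying flat, 190 mm long along x, at most 11 mm high; origin under the middle of its beam
- spanner: bystander: steel spanner lying flat along its x axis
- disc: bystander: dark grinding disc, 110 mm diameter, 6 mm high; origin under its middle
- drill_block: bystander: wooden block 60 x 130 x 40 mm with four upright drills, up to 114 mm high; origin under its middle
- can: bystander: standing can, 54 mm diameter, 150 mm high; origin under its middle
- rule: bystander: closed yellow folding rule, 20 x 200 x 12 mm; origin under its middle
Mind the look-alikes: they are no part of the job. Leave any orange or turquoise look-alike of the unit alone.

How it is judged:
By the outcome, as a careful person would: the job done as asked, in the order asked, and still so for the second after the job is handed in, with the robot touching nothing.
It also fails if it takes over 69 s, if anything falls off the work surface, if the arm or the gripper's body presses on something with over 40 N, if the wrist force passes 120 N, or if a joint passes its speed limit or range.

## Working session

There is one attempt and no reset: what is moved stays moved. The work goes in short steps, Python scripts to look and compute and a tool call to move; the robot and the scene stay as the last step left them, time stands still between calls to the robot, and variables do not carry over. Pictures are saved under pics/ and viewed, about 8 in all and at most 12, crops included, and the job is handed in when it is done.

Besides the shell and the picture viewer there is one more tool, called after "Call:" by a JSON object that holds its "api" and its "payload". arm_command: Moves the arm, as the interface text tells. Its arguments: {"type":"object","properties":{"delta_pos":{"type":"array","items":{"type":"array","items":{"type":"number"}}},"dr":{"type":"array","items":{"type":"array","items":{"type":"number"}}},"claw":{"type":"array","items":{"type":"number"}},"grip_force":{"type":"number"}},"required":["delta_pos","dr","claw"]}

```bash
mkdir -p pics
python3 - <<'E'
from cell import manip
import cv2,numpy as np
s=manip.sense();print({k:np.round(v,3) for k,v in s.items()})
for n in("scene","top"):
    c=manip.get_calibration(n);print(n,np.round(c["K"],1).tolist(),np.round(c["extrinsics"],3).tolist())
    im=manip.snapshot(n);cv2.imwrite(f"pics/{n}0.png",im)
c=manip.get_calibration("wrist");print(np.round(c["K"],1).tolist(),np.round(c["extrinsics"],3).tolist())
E
```

```text
{'t': np.float64(0.0), 'joint_positions': array([-1.287,  0.6  , -0.003,  1.6  ,  0.002,  0.943, -0.08 ]), 'qd': array([-0.002,  0.   ,  0.001, -0.   ,  0.   , -0.002, -0.   ]), 'joint_efforts': array([ 1.0000e-03, -7.6507e+01,  1.4980e+00, -2.5235e+01, -5.2000e-02,
        1.7000e-02,  0.0000e+00]), 'tcp_pos': array([255.772, 677.862, 217.753]), 'orientation': array([-5.64e-01, -3.09e+00,  2.00e-03]), 'force': array([-0.147,  0.102,  0.62 ]), 'wrist_torque': array([-0.068, -0.019, -0.032]), 'width': np.float64(1.002)}
scene [[351.8, 0.0, 252.6], [0.0, 351.8, 188.3], [0.0, 0.0, 1.0]] [[0.801, 0.599, 0.001, -499.942], [0.442, -0.59, -0.675, -164.462], [-0.404, 0.541, -0.738, 1332.436], [0.0, 0.0, 0.0, 1.0]]
top [[470.7, 0.0, 255.4], [0.0, 470.7, 186.3], [0.0, 0.0, 1.0]] [[-0.011, -1.0, 0.008, 83.694], [-0.996, 0.011, -0.087, 563.83], [0.087, -0.009, -0.996, 1765.203], [0.0, 0.0, 0.0, 1.0]]
[[297.3, 0.0, 261.9], [0.0, 297.3, 190.9], [0.0, 0.0, 1.0]] [[0.353, 0.936, -0.002, -724.146], [0.892, -0.336, 0.301, -36.25], [0.281, -0.108, -0.953, 393.136], [0.0, 0.0, 0.0, 1.0]]
```

View pics/top0.png

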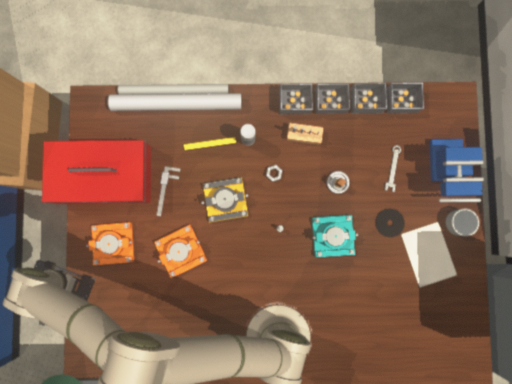

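View pics/scene0.png

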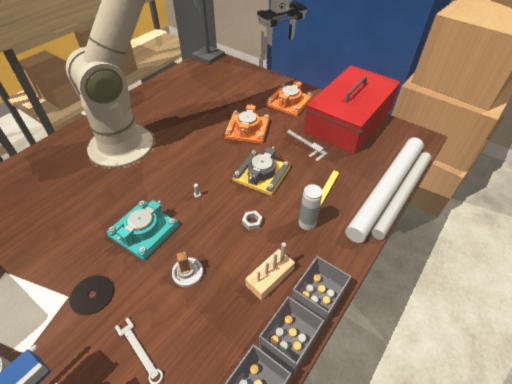

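Top view: the yellow unit is at about (225,200), and the rest with the tool at (338,182). Two orange look-alikes and one turquoise one are nearby. The scene view agrees, with the unit at (262,168) and the rest at (187,272).

```bash
cat > h.py <<'E'
import numpy as np,cv2
from scipy.spatial.transform import Rotation as R
from cell import manip
def ray(c,uv,fish=False):
    K=c["K"];E=np.array(c["extrinsics"]);x=np.array([(uv[0]-K[0][2])/K[0][0],(uv[1]-K[1][2])/K[1][1]])
    if fish:
        r=np.hypot(*x);d=np.array([*(x/max(r,1e-9)*np.sin(r)),np.cos(r)])
    else: d=np.array([*x,1.])
    Rm=E[:3,:3];return -Rm.T@E[:3,3],Rm.T@d
def on(c,uv,z,fish=False):
    o,d=ray(c,uv,fish);return o+d*(z-o[2])/d[2]
def proj(c,p,fish=False):
    K=c["K"];E=np.array(c["extrinsics"]);q=E[:3,:3]@np.array(p,float)+E[:3,3]
    if fish:
        r=np.hypot(q[0],q[1]);k=np.arctan2(r,q[2])/max(r,1e-9);x=q[:2]*k
    else: x=q[:2]/q[2]
    return np.array([x[0]*K[0][0]+K[0][2],x[1]*K[1][1]+K[1][2]])
def totool(dp):  # world mm -> tool axes m
    s=manip.sense();return R.from_rotvec(s["orientation"]).inv().apply(np.array(dp))/1000
E
python3 - <<'E'
from h import *
c=manip.get_calibration("top");im=cv2.imread("pics/top0.png");hsv=cv2.cvtColor(im,cv2.COLOR_BGR2HSV)
m=cv2.inRange(hsv,(20,110,90),(33,255,255));cs=cv2.findContours(m,0,2)[0]
sel=[k for k in cs if abs(k[:,0,0].mean()-225)<30 and abs(k[:,0,1].mean()-200)<30]
r=cv2.minAreaRect(np.vstack(sel));print("yellow",r)
P=[on(c,p,16) for p in cv2.boxPoints(r)];print(np.round(P,1),np.mean(P,0))
print([np.linalg.norm(P[i]-P[i-1]) for i in range(4)])
g=cv2.inRange(hsv,(0,0,150),(180,60,255));n,l,st,ce=cv2.connectedComponentsWithStats(g)
for i in range(1,n):
    if abs(ce[i]-[338,182]).max()<25 and st[i,4]>10: print("rest",st[i],ce[i],on(c,(st[i,0]+st[i,2]/2-.5,st[i,1]+st[i,3]/2-.5),14))
s=manip.sense();print(R.from_rotvec(s["orientation"]).as_matrix().round(3))
w=manip.get_calibration("wrist");E=np.array(w["extrinsics"]);print("cam in tool",R.from_rotvec(s["orientation"]).inv().apply(-E[:3,:3].T@E[:3,3]-s["tcp_pos"]), (E[:3,:3]@R.from_rotvec(s["orientation"]).as_matrix()).round(3))
E
```

```text
yellow ((224.72972106933594, 199.8783721923828), (37.811767578125, 39.94895553588867), 80.53767395019531)
[[574.3 281.5  16. ]
 [597.9 130.9  16. ]
 [455.3 108.6  16. ]
 [432.1 258.2  16. ]] [514.88817592 194.78907148  16.        ]
[np.float64(144.12261119184635), np.float64(152.4116578771294), np.float64(144.39143801077034), np.float64(151.38167651884467)]
rest [327 171  23  23 253] [338.76284585 181.97233202] [ 578.64734634 -239.2114305    14.        ]
[[-0.936  0.353 -0.   ]
 [ 0.353  0.936 -0.001]
 [-0.    -0.001 -1.   ]]
cam in tool [  83.7666592     0.20357484 -166.36551644] [[-0.     1.     0.001]
 [-0.954 -0.    -0.301]
 [-0.301 -0.001  0.954]]
```

Unit is at about (515,195) and the rest at about (579,-239). The measured base is about 150 mm square, which fits. I'll move over the unit for a closer look.

Call:
{"api": "arm_command", "payload": {"delta_pos": [[-0.0295,-0.0258,0.0012],[-0.0295,-0.0258,0.0012],[-0.0295,-0.0258,0.0012],[-0.0295,-0.0258,0.0012],[-0.0295,-0.0258,0.0012],[-0.0295,-0.0258,0.0012],[-0.0295,-0.0258,0.0012],[-0.0295,-0.0258,0.0012],[-0.0295,-0.0258,0.0012],[-0.0295,-0.0258,0.0012],[-0.0295,-0.0258,0.0012],[-0.0295,-0.0258,0.0012],[-0.0295,-0.0258,0.0012],[-0.0295,-0.0258,0.0012],[0,0,0],[0,0,0],[0,0,0]], "dr": [[0,0,0],[0,0,0],[0,0,0],[0,0,0],[0,0,0],[0,0,0],[0,0,0],[0,0,0],[0,0,0],[0,0,0],[0,0,0],[0,0,0],[0,0,0],[0,0,0],[0,0,0],[0,0,0],[0,0,0]], "claw": [0,0,0,0,0,0,0,0,0,0,0,0,0,0,0,0,0]}}

```text
t: 1.52
tcp_pos: [514.6, 194.8, 201.6]
orientation: [-0.564, -3.09, -0.0]
force: [-0.2, 0.6, -0.4]
width: 1.002
```

Run:
```python
from h import *
import pickle
s=manip.sense();c=manip.get_calibration("wrist");im=manip.snapshot("wrist");cv2.imwrite("pics/w1.png",im);pickle.dump((s,c),open("w1.pkl","wb"))
print(s["t"],s["tcp_pos"],s["orientation"],s["force"],s["joint_positions"])
print(proj(c,(515,195,62),True))
cv2.imwrite("pics/w1v.png",cv2.resize(im,(800,600)))
```

```text
1.5167 [514.59301579 194.76673251 201.64868642] [-5.64373015e-01 -3.08989451e+00 -1.63651020e-04] [-0.15927553  0.60385517 -0.41977876] [-0.46882408  0.4121321   0.00566805  2.01965115 -0.00414364  0.71022011
  0.74898898]
[262.32678025 179.67657534]
```

View pics/w1v.png

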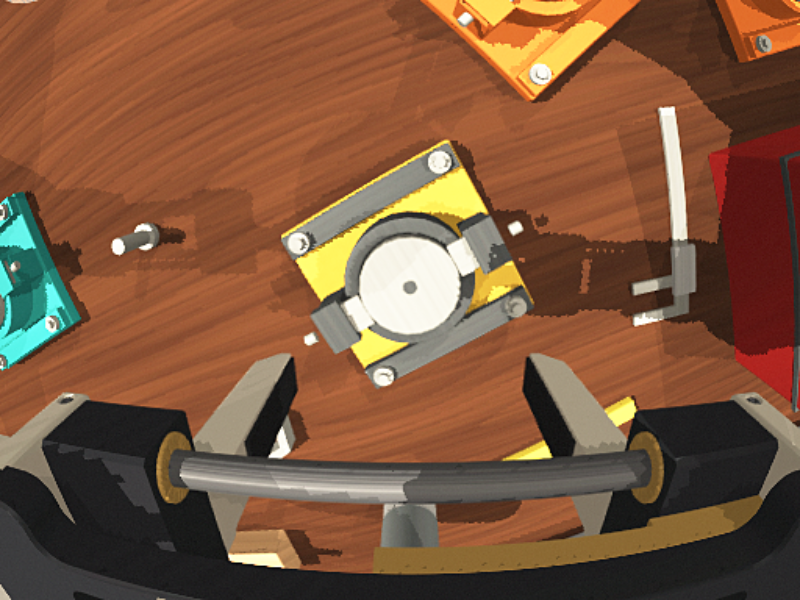

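The view shows the plate disc centred on a dot near (410,288) of 800x600. The catches are at about (355,313) and (463,257).

Run:
```python
from h import *
import pickle
s,c=pickle.load(open("w1.pkl","rb"));im=cv2.imread("pics/w1.png");g=cv2.cvtColor(im,cv2.COLOR_BGR2GRAY)
u0,v0=262,184;sub=g[v0-8:v0+9,u0-8:u0+9];m=sub<150;ys,xs=np.nonzero(m);dot=(u0-8+xs.mean(),v0-8+ys.mean());print("dot",dot,m.sum(),on(c,dot,62,True))
b=cv2.inRange(cv2.cvtColor(im,cv2.COLOR_BGR2HSV),(0,0,165),(180,60,255));b=cv2.morphologyEx(b,cv2.MORPH_OPEN,np.ones((9,9)));n,l,st,ce=cv2.connectedComponentsWithStats(b);k=l[v0-15,u0];print(st[k],ce[k])
k=cv2.findContours((l==k).astype(np.uint8),0,2)[0][0][:,0]
P=np.array([on(c,p,62,True)[:2] for p in k]);(cx,cy),r=cv2.minEnclosingCircle(P.astype(np.float32));print("circle",cx,cy,r)
# yaw/centre: yellow base corners rect on z=16
m=cv2.inRange(cv2.cvtColor(im,cv2.COLOR_BGR2HSV),(22,110,90),(34,255,255));m[:, :170]=0;m[:,350:]=0;m[250:]=0;m[:80]=0
q=np.argwhere(m)[:,::-1];Q=np.array([on(c,p,16,True)[:2] for p in q],np.float32);r=cv2.minAreaRect(Q);print("base",r)
```

```text
dot (np.float64(262.10869565217394), np.float64(183.47826086956522)) 46 [518.86795806 193.28891805  62.        ]
[ 222  152   82   62 3591] [262.12754107 182.10108605]
circle 515.9620971679688 193.19656372070312 48.99103546142578
base ((509.215087890625, 191.3643341064453), (131.3205108642578, 149.606689453125), 8.7246732711792)
```

Call:
{"api": "arm_command", "payload": {"delta_pos": [[-0.0194,-0.0349,0.002],[-0.0194,-0.0349,0.002],[-0.0194,-0.0349,0.002],[-0.0194,-0.0349,0.002],[-0.0194,-0.0349,0.002],[-0.0194,-0.0349,0.002],[-0.0194,-0.0349,0.002],[-0.0194,-0.0349,0.002],[-0.0194,-0.0349,0.002],[-0.0194,-0.0349,0.002],[-0.0194,-0.0349,0.002],[0,0,0],[0,0,0],[0,0,0]], "dr": [[0,0,0],[0,0,0],[0,0,0],[0,0,0],[0,0,0],[0,0,0],[0,0,0],[0,0,0],[0,0,0],[0,0,0],[0,0,0],[0,0,0],[0,0,0],[0,0,0]], "claw": [0,0,0,0,0,0,0,0,0,0,0,0,0,0]}}

```text
t: 2.73
tcp_pos: [579.4, -237.8, 179.5]
orientation: [-0.56, -3.091, -0.002]
force: [-0.2, -0.3, 0.2]
width: 1.003
```

Run:
```python
from h import *
import pickle
s=manip.sense();c=manip.get_calibration("wrist");im=manip.snapshot("wrist");cv2.imwrite("pics/w2.png",im);pickle.dump((s,c),open("w2.pkl","wb"))
print(s["t"],s["tcp_pos"],s["orientation"],s["force"],s["joint_positions"])
uv=proj(c,(579,-239,50),True);print(uv);u,v=np.round(uv).astype(int)
x0,y0=max(u-70,0),max(v-52,0);print(x0,y0)
cv2.imwrite("pics/w2v.png",cv2.resize(im[y0:y0+105,x0:x0+140],None,fx=5,fy=5,interpolation=cv2.INTER_CUBIC))
```

```text
2.7333 [ 579.35821365 -237.8175164   179.5078044 ] [-5.60443438e-01 -3.09053453e+00 -1.72120204e-03] [-0.15659495 -0.31399303  0.22831952] [ 0.28747753  0.52430533  0.01773667  1.87215565 -0.01456581  0.74603548
  1.52554815]
[260.68972221 182.08965253]
191 130
```

View pics/w2v.png

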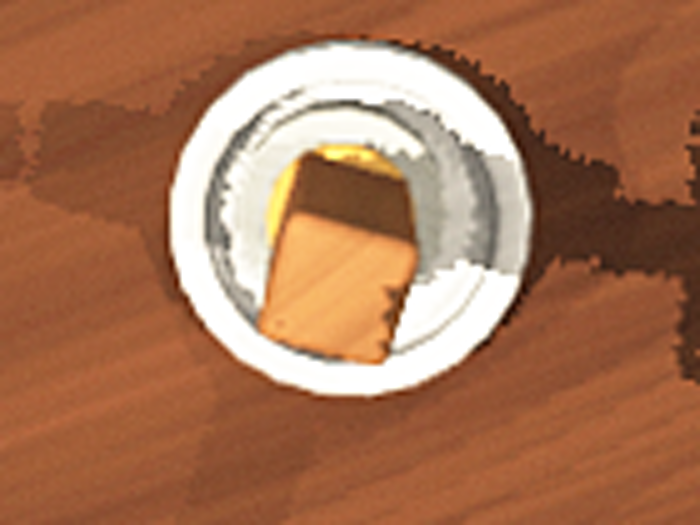

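Handle top corners in the crop are about (293,211), (418,240), (385,362) and (260,326). The dish rim spans x 169..533 and y 40..396.

Run:
```python
from h import *
import pickle
s,c=pickle.load(open("w2.pkl","rb"))
f=lambda p:((p[0]+.5)/5-.5+191,(p[1]+.5)/5-.5+130)
Q=np.array([on(c,f(p),84,True) for p in [(293,211),(418,240),(385,362),(260,326)]]);m=Q.mean(0);print(Q.round(1),m.round(1))
d=np.roll(Q,-1,0)-Q;print(np.linalg.norm(d,axis=1).round(1))
a=np.degrees(np.arctan2(d[:,1],d[:,0]))%90;print("yaw",a)
Rm=R.from_rotvec(s["orientation"]).as_matrix();print("tool x yaw",np.degrees(np.arctan2(Rm[1,0],Rm[0,0]))%90)
print("rest",on(c,f((351,218)),14,True), [on(c,f(p),14,True).round(1) for p in[(169,218),(533,218),(351,40),(351,396)]])
print("d tool", totool(m-s["tcp_pos"]))
```

```text
[[ 557.3 -241.8   84. ]
 [ 570.4 -222.4   84. ]
 [ 590.4 -236.3   84. ]
 [ 575.6 -255.5   84. ]] [ 573.4 -239.    84. ]
[23.4 24.3 24.3 22.9]
yaw [55.94736067 55.41981929 52.47903342 53.16190526]
tool x yaw 69.44316473266264
rest [ 578.57354715 -238.85354904   14.        ] [array([ 563.7, -278.2,   14. ]), array([ 593.3, -199.4,   14. ]), array([ 540. , -224.3,   14. ]), array([ 619.5, -254.3,   14. ])]
d tool [ 0.00507077 -0.00330043  0.09550777]
```

Call:
{"api": "arm_command", "payload": {"delta_pos": [[0.0051,-0.0033,0.0],[0,0,0.03],[0,0,0.03],[0,0,0.03],[0,0,0.03],[0,0,0.0205],[0,0,0],[0,0,0],[0,0,0],[0,0,0],[0,0,0],[0,0,0],[0,0,0],[0,0,0],[0,0,0],[0,0,0]], "dr": [[0,0,0],[0,0,0.0883],[0,0,0.0883],[0,0,0.0883],[0,0,0],[0,0,0],[0,0,0],[0,0,0],[0,0,0],[0,0,0],[0,0,0],[0,0,0],[0,0,0],[0,0,0],[0,0,0],[0,0,0]], "claw": [0,0,0,0,0,0,0,0,1,1,1,1,1,1,1,1], "grip_force": 50}}

```text
t: 4.12
tcp_pos: [573.1, -241.3, 39.4]
orientation: [0.967, 2.989, 0.0]
force: [-0.1, -0.7, -0.1]
width: 0.48
```

Run:
```python
from h import *
s=manip.sense()
print({k:np.round(v,4) for k,v in s.items() if k not in("joint_efforts",)}, s["width"]*93)
im=manip.snapshot("wrist");cv2.imwrite("pics/w3.png",im)
```

```text
{'t': np.float64(4.1167), 'joint_positions': array([ 0.2647,  0.7114,  0.0648,  1.9716, -0.0951,  0.4614,  1.3441]), 'qd': array([-0.0012,  0.004 ,  0.0006,  0.0015,  0.0003, -0.0011, -0.0007]), 'tcp_pos': array([ 573.0532, -241.2552,   39.4154]), 'orientation': array([0.9669, 2.989 , 0.    ]), 'force': array([-0.0981, -0.6778, -0.1007]), 'wrist_torque': array([0.0044, 0.0274, 0.0287]), 'width': np.float64(0.4798)} 44.6198810612101
```

View pics/w3.png

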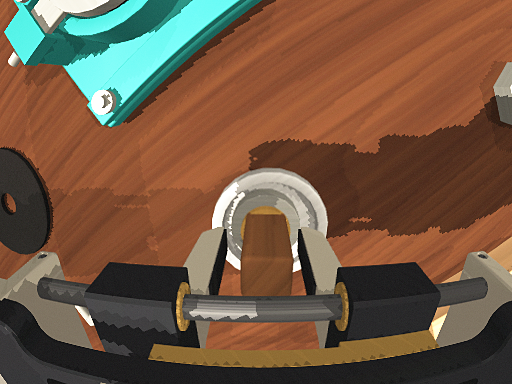

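The tool stands between the fingers (handle columns 243 to 292), offset about 2 mm. I'll correct that while the jaws finish closing.

Call:
{"api": "arm_command", "payload": {"delta_pos": [[0.0011,0.002,0],[0,0,0],[0,0,0],[0,0,0],[0,0,0],[0,0,0],[0,0,0],[0,0,0],[0,0,0],[0,0,0]], "dr": [[0,0,0],[0,0,0],[0,0,0],[0,0,0],[0,0,0],[0,0,0],[0,0,0],[0,0,0],[0,0,0],[0,0,0]], "claw": [0.5,1,1,1,1,1,1,1,1,1]}}

```text
t: 5.0
tcp_pos: [573.4, -239.0, 39.3]
orientation: [0.967, 2.989, 0.0]
force: [1.2, 0.7, -1.5]
width: 0.279
```

Run:
```python
from h import *
s=manip.sense()
print({k:np.round(v,4) for k,v in s.items() if k not in("joint_efforts",)}, s["width"]*93)
```

```text
{'t': np.float64(5.0), 'joint_positions': array([ 0.2607,  0.7111,  0.0652,  1.973 , -0.0959,  0.4603,  1.3412]), 'qd': array([ 0.0006,  0.0004,  0.0013,  0.    , -0.0007, -0.0002, -0.0001]), 'tcp_pos': array([ 573.3529, -238.9528,   39.3047]), 'orientation': array([0.9669, 2.9891, 0.    ]), 'force': array([ 1.2128,  0.6808, -1.5205]), 'wrist_torque': array([ 0.0468, -0.1191,  0.0151]), 'width': np.float64(0.2786)} 25.907773072055754
```

Call:
{"api": "arm_command", "payload": {"delta_pos": [[0,0,-0.01],[0,0,-0.03],[0,0,-0.04],[0,0,-0.04],[0.0271,0.0289,0],[0.0271,0.0289,0],[0.0271,0.0289,0],[0.0271,0.0289,0],[0.0271,0.0289,0],[0.0271,0.0289,0],[0.0271,0.0289,0],[0.0271,0.0289,0],[0.0271,0.0289,0],[0.0271,0.0289,0],[0.0271,0.0289,0],[0,0,0],[0,0,0],[0,0,0],[0,0,0]], "dr": [[0,0,0],[0,0,0],[0,0,0],[0,0,0],[0,0,0],[0,0,0],[0,0,0],[0,0,0],[0,0,0],[0,0,0],[0,0,0],[0,0,0],[0,0,0],[0,0,0],[0,0,0],[0,0,0],[0,0,0],[0,0,0],[0,0,0]], "claw": [1,1,1,1,1,1,1,1,1,1,1,1,1,1,1,1,1,1,1]}}

```text
t: 6.58
tcp_pos: [517.9, 191.7, 159.6]
orientation: [0.969, 2.988, -0.001]
force: [0.5, -0.4, -3.4]
width: 0.274
```

Run:
```python
from h import *
import pickle
s=manip.sense();c=manip.get_calibration("wrist")
print({k:np.round(v,4) for k,v in s.items() if k not in("joint_efforts",)}, s["width"]*93)
im=manip.snapshot("wrist");cv2.imwrite("pics/w4.png",im);pickle.dump((s,c),open("w4.pkl","wb"))
sc=manip.snapshot("scene");cv2.imwrite("pics/s4.png",sc);print(proj(manip.get_calibration("scene"),(519,193,62)))
a=cv2.resize(im[110:300,150:370],None,fx=2.7,fy=2.7,interpolation=cv2.INTER_CUBIC)
cv2.imwrite("pics/w4v.png",a)
```

```text
{'t': np.float64(6.5833), 'joint_positions': array([-0.5509,  0.4747,  0.1313,  2.0599, -0.103 ,  0.6135,  0.5937]), 'qd': array([ 0.0143,  0.0011,  0.0022, -0.0003, -0.0013, -0.0019, -0.0024]), 'tcp_pos': array([517.9232, 191.7371, 159.5625]), 'orientation': array([ 9.6940e-01,  2.9881e+00, -1.2000e-03]), 'force': array([ 0.4884, -0.405 , -3.4283]), 'wrist_torque': array([-0.0406, -0.0114,  0.0251]), 'width': np.float64(0.2737)} 25.453672462451596
[261.88071187 161.24336994]
```

View pics/w4v.png

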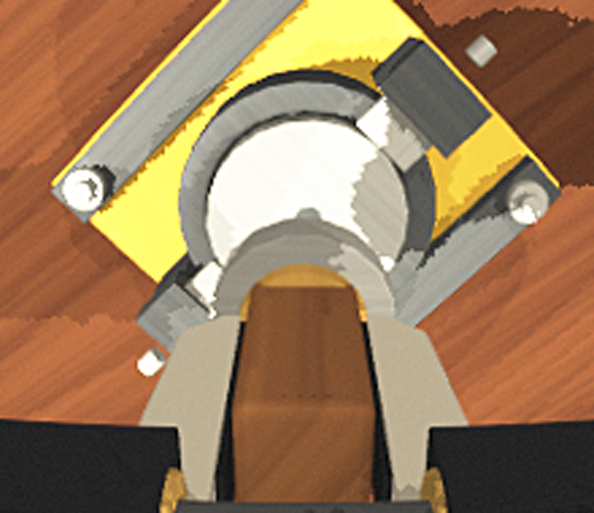

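The foot is held over the plate, and the plate's dot is just visible at crop (308,213). Catches and posts sit symmetrically on either side.

Run:
```python
from h import *
import pickle
s,c=pickle.load(open("w4.pkl","rb"));f=lambda p:((p[0]+.5)/2.7-.5+150,(p[1]+.5)/2.7-.5+110)
Ri=R.from_rotvec(s["orientation"]).inv()
zt=s["tcp_pos"][2]-33
for n,p,z in [("dot",(308,213),62),("plate disc L",(206,200),62),("plate R",(409,205),62),("plate T",(300,119),62),("postL",(150,362),59),("postR",(482,51),59),("foot top T",(308,219),zt+16),("footL",(216,290),zt+16),("footR",(397,293),zt+16),("footB",(308,208),zt)]:
    P=on(c,f(p),z,True);print(n,P.round(1),"tool:",Ri.apply(P-s["tcp_pos"]).round(1))
```

```text
dot [516.9 194.7  62. ] tool: [ 2.6  1.9 97.6]
plate disc L [492.5 169.1  62. ] tool: [  7.3 -33.2  97.6]
plate R [535.  224.6  62. ] tool: [ 5.5 36.7 97.5]
plate T [488.7 211.8  62. ] tool: [35.4 -0.9 97.6]
postL [530.3 111.2  59. ] tool: [-57.3 -57.9 100.6]
postR [505.7 275.2  59. ] tool: [ 58.9  60.4 100.5]
foot top T [497.8 208.1 142.6] tool: [25.9  1.4 17. ]
footL [499.4 178.8 142.6] tool: [  7.4 -21.4  17. ]
footR [526.4 214.7 142.6] tool: [ 6.6 23.6 17. ]
footB [499.5 206.9 126.6] tool: [23.9  1.5 33. ]
```

View pics/s4.png

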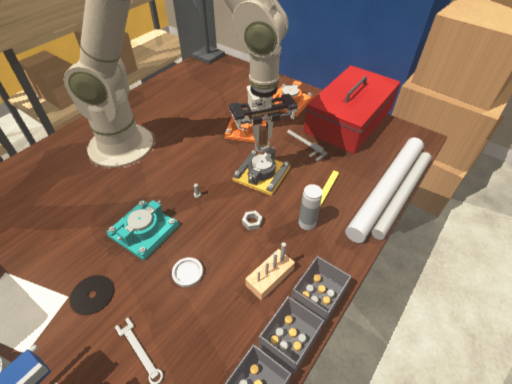

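Rest is now empty and the tool is held upright over the yellow unit. The plate centre is about (1, 0.7) mm from the foot centre. Next, a small correction and the descent.

Call:
{"api": "arm_command", "payload": {"delta_pos": [[0.001,0.0008,0.01],[0,0,0.02],[0,0,0.02],[0,0,0.006],[0,0,0],[0,0,0],[0,0,0]], "dr": [[0,0,0],[0,0,0],[0,0,0],[0,0,0],[0,0,0],[0,0,0],[0,0,0]], "claw": [1,1,1,1,1,1,1]}}

```text
t: 7.27
tcp_pos: [518.1, 194.4, 104.0]
orientation: [0.967, 2.988, 0.001]
force: [-0.3, -0.4, -4.1]
width: 0.28
```

Run:
```python
from h import *
import pickle
s=manip.sense();c=manip.get_calibration("wrist")
print({k:np.round(v,4) for k,v in s.items() if k in("t","tcp_pos","orientation","force","wrist_torque","width")})
im=manip.snapshot("wrist");cv2.imwrite("pics/w5.png",im);pickle.dump((s,c),open("w5.pkl","wb"))
cv2.imwrite("pics/w5v.png",cv2.resize(im[120:300,150:370],None,fx=3,fy=3,interpolation=cv2.INTER_CUBIC))
```

```text
{'t': np.float64(7.2667), 'tcp_pos': array([518.0964, 194.4404, 103.9815]), 'orientation': array([9.6750e-01, 2.9881e+00, 9.0000e-04]), 'force': array([-0.2623, -0.435 , -4.0858]), 'wrist_torque': array([ 0.0195,  0.0229, -0.0357]), 'width': np.float64(0.2804)}
```

View pics/w5v.png

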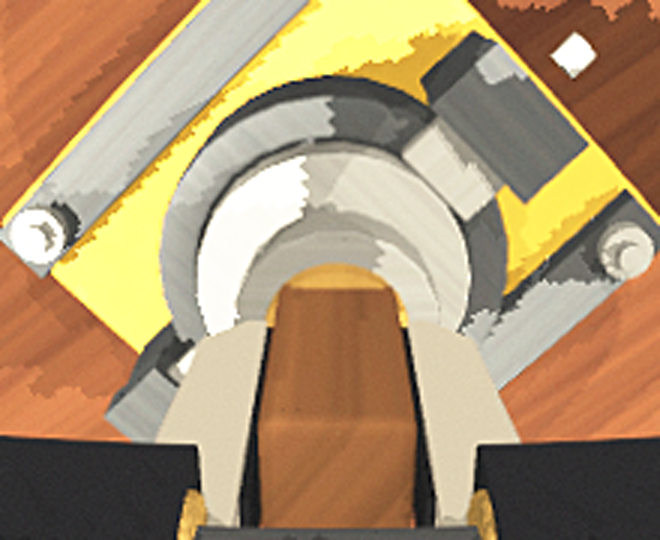

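The foot sits over the plate with the plate rim visible around it. I'll zoom once to fit both circles.

Run:
```python
import cv2
im=cv2.imread("pics/w5.png");cv2.imwrite("pics/w5z.png",cv2.resize(im[160:235,205:315],None,fx=7,fy=7,interpolation=cv2.INTER_CUBIC))
```

```text
(no output)
```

View pics/w5z.png

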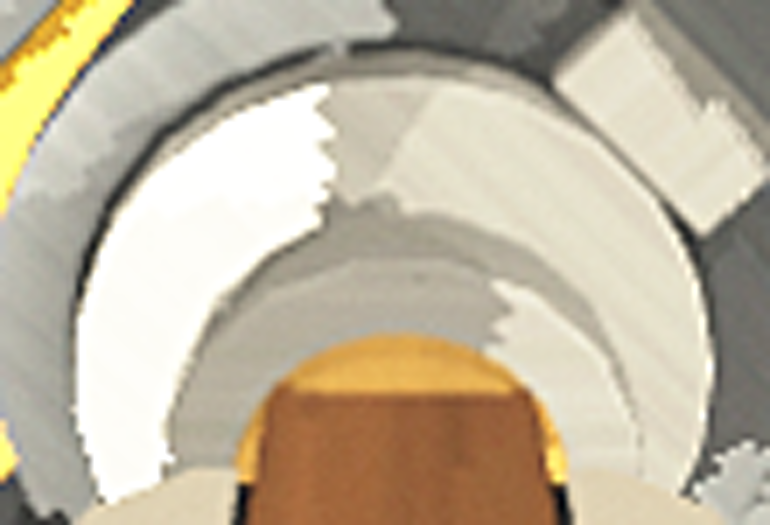

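Run:
```python
from h import *
import pickle
from scipy.optimize import least_squares
s,c=pickle.load(open("w5.pkl","rb"));f=lambda p:((p[0]+.5)/7-.5+205,(p[1]+.5)/7-.5+160)
Ri=R.from_rotvec(s["orientation"]).inv();zt=s["tcp_pos"][2]-33.3
for n,z,r,pts in [("plate",62,35,[(395,76),(250,112),(78,340),(75,390),(690,240),(713,360),(706,430),(550,112)]),
 ("footbot",zt,24,[(395,203),(330,213),(230,292),(500,228),(560,265),(610,330)]),
 ("foottop",zt+16,24,[(395,258),(320,270),(230,315),(168,440),(600,350),(640,430)])]:
    P=np.array([Ri.apply(on(c,f(p),z,True)-s["tcp_pos"])[:2] for p in pts])
    q=least_squares(lambda q:np.hypot(*(P-q[:2]).T)-q[2],[0,0,r]).x;q2=least_squares(lambda q:np.hypot(*(P-q[:2]).T)-r,[0,0]);print(n,"free",q.round(2),"fixed r",q2.x.round(2),q2.fun.round(1))
```

```text
plate free [-1.23 -0.44 34.73] fixed r [-1.55 -0.47] [-0.  -0.4 -0.2 -0.1  0.7 -0.4 -0.6  0.1]
footbot free [-0.2   0.7  22.51] fixed r [-1.99  0.47] [ 0.4  0.5 -0.8 -0.2 -0.2 -0.3]
foottop free [-1.18  0.35 23.4 ] fixed r [-1.96  0.32] [-0.   0.   0.5 -0.7 -0.2 -0.2]
```

Foot and plate centres agree to 1 mm. I'll trim that and start pressing.

Call:
{"api": "arm_command", "payload": {"delta_pos": [[0.0003,-0.0008,0],[0,0,0.002],[0,0,0.002],[0,0,0.002],[0,0,0.001],[0,0,0.001],[0,0,0.001],[0,0,0.001],[0,0,0.001],[0,0,0.001],[0,0,0.001],[0,0,0],[0,0,0]], "dr": [[0,0,0],[0,0,0],[0,0,0],[0,0,0],[0,0,0],[0,0,0],[0,0,0],[0,0,0],[0,0,0],[0,0,0],[0,0,0],[0,0,0],[0,0,0]], "claw": [1,1,1,1,1,1,1,1,1,1,1,1,1]}}

```text
t: 8.4
tcp_pos: [516.5, 194.0, 90.2]
orientation: [-0.967, -2.989, 0.001]
force: [-3.4, -0.7, 1.6]
width: 0.279
```

```bash
cat > st.py <<'E'
from h import *
s=manip.sense();print({k:np.round(v,4).tolist() for k,v in s.items() if k in("t","tcp_pos","orientation","force","wrist_torque","width")})
E
python3 st.py
```

```text
{'t': 8.4, 'tcp_pos': [516.5244, 193.966, 90.2052], 'orientation': [-0.9667, -2.9887, 0.0006], 'force': [-3.4413, -0.6525, 1.6325], 'wrist_torque': [-0.2822, 0.9022, 0.0604], 'width': 0.2792}
```

Call:
{"api": "arm_command", "payload": {"delta_pos": [[0.0006,-0.0004,0.0005],[0,0,0.0005],[0,0,0.0005],[0,0,0.0005],[0,0,0.0005],[0,0,0]], "dr": [[0,0,0],[0,0,0],[0,0,0],[0,0,0],[0,0,0],[0,0,0]], "claw": [1,1,1,1,1,1]}}

```text
t: 8.9
tcp_pos: [516.4, 194.0, 88.0]
orientation: [0.967, 2.988, 0.0]
force: [-2.7, -1.4, 3.3]
width: 0.277
```

```bash
python3 st.py
```

```text
{'t': 8.9, 'tcp_pos': [516.4347, 193.9679, 87.9766], 'orientation': [0.967, 2.9884, 0.0004], 'force': [-2.7118, -1.38, 3.3465], 'wrist_torque': [-0.4693, 0.5328, 0.054], 'width': 0.2767}
```

Call:
{"api": "arm_command", "payload": {"delta_pos": [[0.0002,-0.0005,0.0005],[0,0,0.0005],[0,0,0.0005],[0,0,0.0003],[0,0,0]], "dr": [[0,0,0],[0,0,0],[0,0,0],[0,0,0],[0,0,0]], "claw": [1,1,1,1,1]}}

```text
t: 9.32
tcp_pos: [516.3, 194.0, 86.1]
orientation: [0.967, 2.988, 0.001]
force: [0.5, -0.3, 3.2]
width: 0.272
```

```bash
python3 st.py
```

```text
{'t': 9.3167, 'tcp_pos': [516.3432, 193.9574, 86.1432], 'orientation': [0.9666, 2.988, 0.0011], 'force': [0.4869, -0.2596, 3.1555], 'wrist_torque': [-0.2483, -0.0804, -0.0718], 'width': 0.2721}
```

Call:
{"api": "arm_command", "payload": {"delta_pos": [[0,0,0.0003],[0,0,0.0003],[0,0,0.0003],[0,0,0]], "dr": [[0,0,0],[0,0,0],[0,0,0],[0,0,0]], "claw": [1,1,1,1]}}

```text
t: 9.65
tcp_pos: [516.3, 193.9, 85.2]
orientation: [0.967, 2.988, 0.001]
force: [2.3, -0.6, 4.4]
width: 0.277
```

Call:
{"api": "arm_command", "payload": {"delta_pos": [[0,0,0.0003],[0,0,0.0003],[0,0,0.0002],[0,0,0]], "dr": [[0,0,0],[0,0,0],[0,0,0],[0,0,0]], "claw": [1,1,1,1]}}

```text
t: 9.98
tcp_pos: [516.2, 194.0, 84.4]
orientation: [0.967, 2.988, 0.001]
force: [2.8, -0.7, 3.6]
width: 0.274
```

Call:
{"api": "arm_command", "payload": {"delta_pos": [[-0.0004,0.0003,0.0003],[0,0,0.0003],[0,0,0.0003],[0,0,0]], "dr": [[0,0,0],[0,0,0],[0,0,0],[0,0,0]], "claw": [1,1,1,1]}}

```text
t: 10.32
tcp_pos: [516.3, 194.0, 83.5]
orientation: [0.967, 2.989, 0.0]
force: [1.8, -0.6, 5.9]
width: 0.277
```

Call:
{"api": "arm_command", "payload": {"delta_pos": [[0,0,0.0003],[0,0,0.0003],[0,0,0.0002],[0,0,0]], "dr": [[0,0,0],[0,0,0],[0,0,0],[0,0,0]], "claw": [1,1,1,1]}}

```text
t: 10.65
tcp_pos: [516.3, 193.9, 83.3]
orientation: [0.967, 2.989, 0.001]
force: [0.9, -0.9, 13.2]
width: 0.275
```

Stop felt at depth of about 12 mm. I'll ease up to about 25 N at the foot.

Call:
{"api": "arm_command", "payload": {"delta_pos": [[0,0,0.0002],[0,0,0.0002],[0,0,0.0001],[0,0,0]], "dr": [[0,0,0],[0,0,0],[0,0,0],[0,0,0]], "claw": [1,1,1,1]}}

```text
t: 10.98
tcp_pos: [516.3, 193.9, 83.2]
orientation: [0.967, 2.989, 0.001]
force: [0.1, -1.1, 18.3]
width: 0.276
```

Call:
{"api": "arm_command", "payload": {"delta_pos": [[0,0,0.0002],[0,0,0.0001],[0,0,0],[0,0,0]], "dr": [[0,0,0],[0,0,0],[0,0,0],[0,0,0]], "claw": [1,1,1,1]}}

```text
t: 11.32
tcp_pos: [516.3, 193.9, 83.1]
orientation: [0.967, 2.989, 0.001]
force: [-0.6, -1.0, 21.3]
width: 0.272
```

Call:
{"api": "arm_command", "payload": {"delta_pos": [[0,0,0],[0,0,0],[0,0,0],[0,0,0],[0,0,0],[0,0,0],[0,0,0],[0,0,0]], "dr": [[0,0,0],[0,0,0],[0,0,0],[0,0,0],[0,0,0],[0,0,0],[0,0,0],[0,0,0]], "claw": [1,1,1,1,1,1,1,1]}}

```text
t: 11.98
tcp_pos: [516.4, 194.0, 83.1]
orientation: [0.967, 2.989, 0.001]
force: [-0.5, -1.1, 21.6]
width: 0.28
```

```bash
python3 st.py
python3 - <<'E'
from h import *
im=manip.snapshot("wrist");cv2.imwrite("pics/w6.png",im)
cv2.imwrite("pics/w6v.png",cv2.resize(im[120:300,150:370],None,fx=3,fy=3,interpolation=cv2.INTER_CUBIC))
E
```

```text
{'t': 11.9833, 'tcp_pos': [516.3601, 193.9555, 83.11], 'orientation': [0.9667, 2.9885, 0.0014], 'force': [-0.5052, -1.1361, 21.6463], 'wrist_torque': [-0.438, 0.2631, -0.0044], 'width': 0.28}
```

View pics/w6v.png

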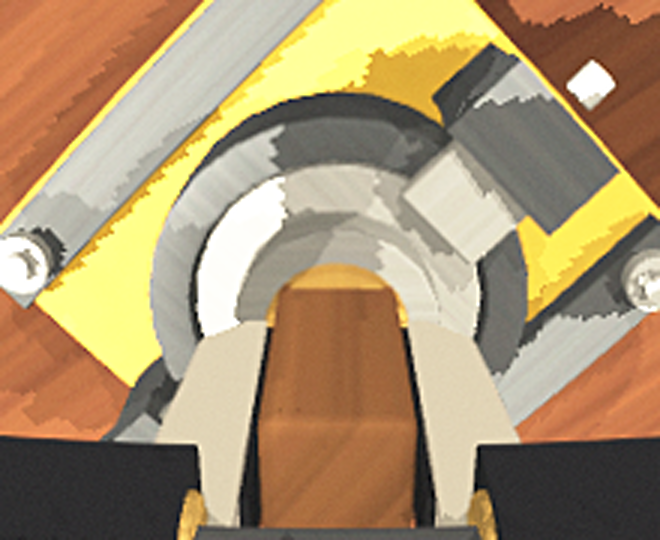

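The +y catch now covers the plate's edge and the foot is clear of it. I'll lift off gently.

Call:
{"api": "arm_command", "payload": {"delta_pos": [[0,0,-0.0005],[0,0,-0.001],[0,0,-0.001],[0,0,-0.001],[0,0,-0.001],[0,0,-0.001],[0,0,-0.002],[0,0,-0.005],[0,0,-0.01],[0,0,-0.025],[0,0,-0.03],[0,0,0],[0,0,0]], "dr": [[0,0,0],[0,0,0],[0,0,0],[0,0,0],[0,0,0],[0,0,0],[0,0,0],[0,0,0],[0,0,0],[0,0,0],[0,0,0],[0,0,0],[0,0,0]], "claw": [1,1,1,1,1,1,1,1,1,1,1,1,1]}}

```text
t: 13.12
tcp_pos: [516.4, 194.0, 160.9]
orientation: [0.966, 2.988, 0.003]
force: [-0.2, -0.2, -4.1]
width: 0.275
```

```bash
python3 st.py
python3 - <<'E'
from h import *
im=manip.snapshot("wrist");cv2.imwrite("pics/w7.png",im)
a=cv2.resize(im[100:280,150:370],None,fx=3,fy=3,interpolation=cv2.INTER_CUBIC)
cv2.imwrite("pics/w7v.png",a)
print("tool d to rest", totool(np.array([573.4,-239.0,160])-manip.sense()["tcp_pos"]))
E
```

```text
{'t': 13.1167, 'tcp_pos': [516.4359, 194.0244, 160.9344], 'orientation': [0.9663, 2.9875, 0.0029], 'force': [-0.2276, -0.1834, -4.1411], 'wrist_torque': [-0.0305, 0.0392, 0.049], 'width': 0.2747}
tool d to rest [-0.30017086 -0.31711652 -0.00037414]
```

View pics/w7v.png

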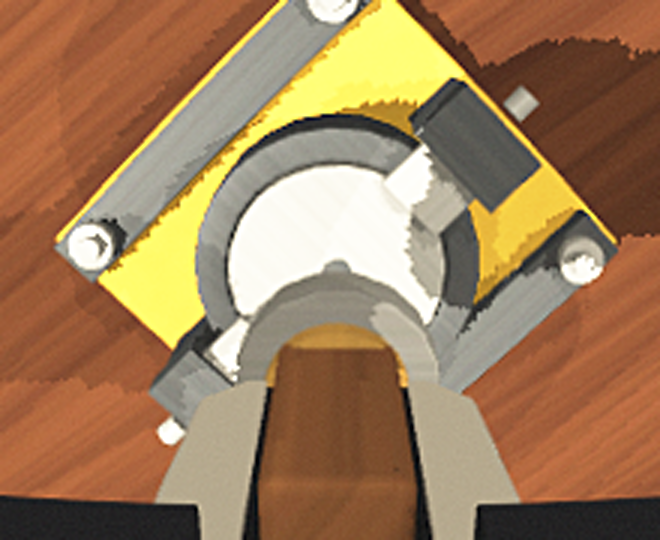

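Plate sits sunk with both catches over its edge. Carrying the tool back to the rest.

Call:
{"api": "arm_command", "payload": {"delta_pos": [[-0.0275,-0.0287,0],[-0.0275,-0.0287,0],[-0.0275,-0.0287,0],[-0.0275,-0.0287,0],[-0.0275,-0.0287,0],[-0.0275,-0.0287,0],[-0.0275,-0.0287,0],[-0.0275,-0.0287,0],[-0.0275,-0.0287,0],[-0.0275,-0.0287,0],[-0.0275,-0.0287,0],[0,0,0.03],[0,0,0.03],[0,0,0.02],[0,0,0],[0,0,0],[0,0,0]], "dr": [[0,0,0],[0,0,0],[0,0,0],[0,0,0],[0,0,0],[0,0,0],[0,0,0],[0,0,0],[0,0,0],[0,0,0],[0,0,0],[0,0,0],[0,0,0],[0,0,0],[0,0,0],[0,0,0],[0,0,0]], "claw": [1,1,1,1,1,1,1,1,1,1,1,1,1,1,1,1,1]}}

```text
t: 14.58
tcp_pos: [576.5, -239.2, 79.6]
orientation: [-0.966, -2.989, 0.0]
force: [0.0, 0.8, -3.7]
width: 0.277
```

```bash
python3 st.py
```

```text
{'t': 14.5833, 'tcp_pos': [576.5494, -239.176, 79.6049], 'orientation': [-0.9665, -2.9889, 0.0001], 'force': [0.0169, 0.7785, -3.7029], 'wrist_torque': [-0.0268, -0.0325, 0.0045], 'width': 0.2775}
```

Call:
{"api": "arm_command", "payload": {"delta_pos": [[0,0,0.015],[0,0,0.012],[0,0,0.007],[0,0,0.003],[0,0,0.001],[0,0,0.0007],[0,0,0.0007],[0,0,0.0005],[0,0,0],[0,0,0]], "dr": [[0,0,0],[0,0,0],[0,0,0],[0,0,0],[0,0,0],[0,0,0],[0,0,0],[0,0,0],[0,0,0],[0,0,0]], "claw": [1,1,1,1,1,1,1,1,1,1]}}

```text
t: 15.42
tcp_pos: [576.6, -239.3, 39.7]
orientation: [0.967, 2.989, -0.0]
force: [0.1, -0.2, -3.4]
width: 0.275
```

Call:
{"api": "arm_command", "payload": {"delta_pos": [[0,0,0.0004],[0,0,0.0003],[0,0,0],[0,0,0]], "dr": [[0,0,0],[0,0,0],[0,0,0],[0,0,0]], "claw": [1,1,1,1]}}

```text
t: 15.75
tcp_pos: [576.7, -239.3, 39.3]
orientation: [0.967, 2.989, 0.0]
force: [-1.8, 0.4, 5.9]
width: 0.277
```

Call:
{"api": "arm_command", "payload": {"delta_pos": [[0,0,-0.0003],[0,0,0],[0,0,0],[0,0,0],[0,0,0],[0,0,0],[0,0,0],[0,0,0],[0,0,0],[0,0,0],[0,0,0],[0,0,0],[0,0,0],[0,0,0]], "dr": [[0,0,0],[0,0,0],[0,0,0],[0,0,0],[0,0,0],[0,0,0],[0,0,0],[0,0,0],[0,0,0],[0,0,0],[0,0,0],[0,0,0],[0,0,0],[0,0,0]], "claw": [1,0.7,0.6,0.5,0.4,0.3,0.2,0.1,0,0,0,0,0,0]}}

```text
t: 16.92
tcp_pos: [576.5, -239.3, 39.1]
orientation: [0.967, 2.989, -0.0]
force: [-0.2, -1.2, -0.6]
width: 0.993
```

Call:
{"api": "arm_command", "payload": {"delta_pos": [[0,0,-0.01],[0,0,-0.03],[0,0,-0.04],[0,0,-0.04],[0,0,-0.04],[0,0,-0.04],[0,0,0],[0,0,0]], "dr": [[0,0,0],[0,0,0],[0,0,0],[0,0,0],[0,0,0],[0,0,0],[0,0,0],[0,0,0]], "claw": [0,0,0,0,0,0,0,0]}}

```text
t: 17.58
tcp_pos: [577.5, -239.7, 242.4]
orientation: [0.965, 2.984, 0.0]
force: [0.3, -0.9, -1.1]
width: 1.0
```

```bash
python3 st.py
python3 - <<'E'
from h import *
w=manip.snapshot("wrist");sc=manip.snapshot("scene")
cv2.imwrite("pics/w8.png",w);cv2.imwrite("pics/s8.png",sc)
a=cv2.resize(sc[130:220,210:310],(400,360),interpolation=cv2.INTER_CUBIC);b=cv2.resize(sc[235:305,140:230],(400,311),interpolation=cv2.INTER_CUBIC)
b=cv2.copyMakeBorder(b,0,49,0,0,0);wv=cv2.resize(w[100:240,130:390],(420,226))
o=np.hstack([a,b]);o2=np.zeros((230,800,3),np.uint8);o2[:226,:420]=wv;cv2.imwrite("pics/fin.png",np.vstack([o,o2]))
E
```

```text
{'t': 17.5833, 'tcp_pos': [577.4797, -239.68, 242.4087], 'orientation': [0.9653, 2.9837, 0.0002], 'force': [0.2876, -0.8519, -1.0973], 'wrist_torque': [-0.0167, 0.0451, -0.0216], 'width': 1.0001}
```

View pics/fin.png

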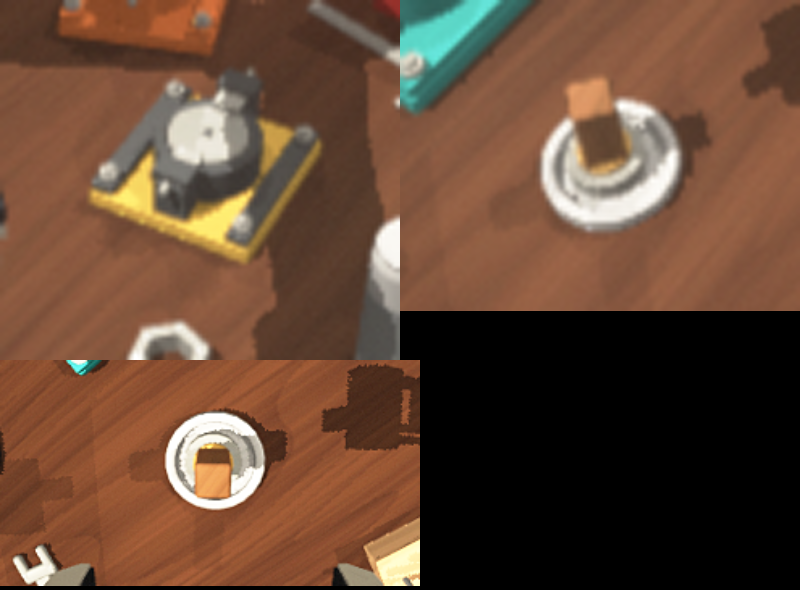

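The tool stands upright in the rest, well centred, and the plate is sunk inside the boss under both catches. Handing in.

```bash
python3 -c "
from h import *
print(manip.close_job())"
```

```text
the job is handed in; nothing more can be done
None
```

The plate is pressed and latched, the tool is back in its rest, and the job was handed in about 17.6 s into the 69 s limit.

- **Pressing:** I centred the foot on the plate, with the two circles fitted to within about 1 mm in the wrist image. I then pressed slowly past the catches to the stop, felt at a depth of about 12 mm. I seated it there at a wrist reading of 21.3 to 21.6 N, about 25 N at the foot with the tool's weight added. It stayed there for at least 0.67 s. No force reading went above 21.6 N, but I only saw the force at the end of each move call.
- **Tool:** I set it back down near the middle of the rest. The last picture shows it standing upright there, with the gripper open and well clear.
- **Latch:** After lift-off the plate stayed sunk with both catches over its edge. I judged this and its levelness by eye from the pictures, not by measurement.
- **Bystanders:** Nothing touched them on the path taken, and I saw no change in the views. I did not compare their positions before and after.
- **Disagreements:** Estimates of the unit's centre differed by about 4 mm between the top and wrist cameras, so I used the wrist camera's view of foot and plate together. While pressing, there was a sideways force of up to about 3.4 N. I eased it by shifting the tool, and it was about 1 N at the seat.

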